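Fold up a case blank and hold its lid for fitting the stay

ROBOT

A 6-joint arm with a two-finger parallel gripper is mounted at the origin on a cart in front of the work surface, level with it; the furniture and walls round the work are solid. World frame = base frame: x ahead of the robot, y to its left, z up, the work surface at z = 0. Lengths are in m, angles in rad, forces in N, time in s.
With the tool pointing down it reaches from about 0.4 to 0.825 m from the base axis. Payload 7 kg.
Tool frame: the origin (TCP) lies at the very end of the fingers, on their centre line; the grasp point (between the pads) lies 19 mm behind it; z points along the fingers, x is the direction in which the jaws open and shut, and the axes are right-handed (so a half turn about z gives the same grasp; the last joint's range is limited). The gripper opens to 88 mm and grips with 3 to 60 N. Pads are 19 mm wide; open, the fingers measure 130 mm over their backs; the gripper's body (78 mm by 193 mm) begins 47 mm behind the grasp point.
Start: joints at [1.457, 0.359, 0.012, 0, -1.224, -0.288], TCP at [0.264, 0.621, 0.227] pointing down, gripper open.
Joint ranges: [-3.07, 3.07], [-1.43, 2.12], [-1.02, 1.25], [-3.03, 1.67], [-3.05, -0], [-3.03, 3.03]. Speed limits (rad/s): [2.39, 2.39, 3.01, 3.14, 3.14, 3.14].

INTERFACE

Orientations are given as [roll, pitch, yaw] about the fixed x, y, z axes, in that order (R = Rz(yaw) Ry(pitch) Rx(roll)).
In Python, from station import telemetry, grab_frame, arm, regions_of, pinpoint gives the robot as it stands. The module is installed in compiled form; this text tells all that it offers.
- The arm moves only by the shell command python3 -m inch 'ROWS' [FORCE]. ROWS is text: rows parted by semicolons, each of 7 numbers parted by spaces: the opening, from 0 (shut) to 1 (fully open), then the shift along the world's x, y, z in cm, then the turn, a rotation vector about the world's x, y, z in degrees. A call has 1 to 12 rows; each row is the pose to reach, as a shift and turn from the pose measured when the call began; what a row does not reach only later rows make up. A row lasts 1/8 s, in which the tool goes at most 62.5 mm and 10.7 degrees, less where a joint would pass 70% of its speed; a pose out of reach is approached as far as the arm can. A call with a gripper value outside its range is refused whole. The fingers move at their own pace and stop on an object; FORCE is the grip in N (left out, the last holds). Time passes only in rows, so rows that repeat a pose let the fingers close. It gives the time, the measured TCP pose, the force and the opening at its end, in the units of the state.
- telemetry.get_state(): the state, without advancing time (a new reading comes with each control period).
- grab_frame(name): name is "side" or "top" or "wrist"; returns a dict with "pixels" (480x640x3 uint8, red, green, blue), "fx", "fy", "cx", "cy" (pixels), "dist_coeffs" ([k1, k2, p1, p2, k3] as OpenCV has them; the pictures are not rectified), "R" (3x3) and "t" (3): a world point X has camera coordinates R X + t. Camera axes: x right, y down, z forward; pixel columns grow to the right and rows downward; lengths in m; the calibration is good to about 2 mm. A picture is of the moment at which its call begins. There is no depth.
- arm.job_done(): hands the job in, once; it reports no verdict.
Trained networks look in the newest picture that a camera, given by its name, has taken for a name from the list of things; names that differ only in an ending like _2 or _b are one class to them, and where a whole thing is asked for, a point or a joint stands for the part that bears it (a point fixed in the world has none). Each returns a list of dicts, best first, with "p" (0 to 1); they miss things now and then, are a little off and sometimes report something else, mostly with a low value. They report only what shows in the picture. A call takes as long as a camera call.
- regions_of(camera, name): "pixels" (480x640 bool, what is visible of it) and "bbox" ([left, top, right, bottom] in pixels, round what is visible of it).
- pinpoint(camera, name): "location" ([column, row] in pixels: a listed point, or the origin of a listed thing).
The state is a dict: "t": time; "q": joint angles; "qd": joint speeds; "joint_efforts": joint torques, N m; "eef_pos": TCP position; "ee_rot": TCP orientation; "force": force on the tool from outside, world axes, zero at the start; "moment": the same for the moment, N m; "width": finger opening in m.
Only numpy, scipy, OpenCV 4.12 (cv2) and the standard library are available. Lean on these libraries where they do the work, as an engineer would, in place of code of your own. Each camera call takes 0.05 s, during which the arm holds its last target. There are 200 camera calls.

TASK

Fold the left, right and front walls of the half-folded board case fully upright, in any order, while its lid still leans open at the back. Then tip the lid forward by the wooden bar on its edge until it stands open at 60 degrees from shut, so that I can fit its stay, and finish while still holding it there without moving: it would fall shut if you let go, and must not drop on the way. Leave the other things on the counter alone.

Things in the scene. Friction and masses are not known exactly. Their poses are not given: they have to be found in the camera images.
- case: board case screwed to a plywood board (150 x 190 x 12 mm) fixed to the counter. Origin: centre of the plywood's underside. x to the case's back (lid hinge side), y to its left, z up. Case bottom 100 (x) by 130 mm (y), its top at z = 16 mm, the height of the wall hinges: left y = +65, right y = -65, front x = -50 mm. The back wall stands fixed, 45 mm high, outer face at x = +50 mm
- wall_left (a joint): panel of brown board, 96 mm long, 45 mm from hinge to free edge, 4 mm thick, on a stiff hinge along the left (+y) edge of the case bottom; stays put, swings at 1 N. Value in rad: 0 = lying flat outwards, 1.571 = upright, where it stops, its outer face flush with the bottom's edge. Starts at 0.7 to 1.0. Its edge does not slide well on a finger: lead it in an arc
- wall_right (a joint): panel of brown board, 96 mm long, 45 mm from hinge to free edge, 4 mm thick, on a stiff hinge along the right (-y) edge of the case bottom; stays put, swings at 1 N. Value in rad: 0 = lying flat outwards, 1.571 = upright, where it stops, its outer face flush with the bottom's edge. Starts at 0.7 to 1.0. Its edge does not slide well on a finger: lead it in an arc
- wall_front (a joint): panel of brown board, 122 mm long, 45 mm from hinge to free edge, 4 mm thick, on a stiff hinge along the front (-x) edge of the case bottom; stays put, swings at 1 N. Value in rad: 0 = lying flat outwards, 1.571 = upright, where it stops, its outer face flush with the bottom's edge. Starts at 0.7 to 1.0. Its edge does not slide well on a finger: lead it in an arc
- wall_left_edge (a point): middle of the free edge of the left wall, on its outer face; 45 mm from its hinge
- wall_right_edge (a point): middle of the free edge of the right wall, on its outer face; 45 mm from its hinge
- wall_front_edge (a point): middle of the free edge of the front wall, on its outer face; 45 mm from its hinge
- lid (a joint): lid of brown board, 130 mm wide, 4 mm thick, about 0.12 kg, on a loose hinge on top of the back wall. Value in rad: 0 = shut, level over the case; 1.047 = 60 degrees open; 1.571 = straight up; 1.85 = leaning back on its stop (starts at 1.75 to 1.85 and sinks back to it). Let go in front of straight up it falls shut
- lid_bar (a point): centre of the light wooden bar along the lid's free edge, to hold it by: 90 mm long along the hinge direction, 10 mm thick through the lid, 16 mm deep towards the hinge; 104 mm from the hinge line along the lid and 5 mm from the lid's inner face to its outer side. Axes turn with the lid: x from bar to hinge, y along the hinge, z out of the lid's outer face
- lid_hinge (a point): centre of the lid's hinge line, which runs along the case's y axis, 61 mm above the counter at the top of the back wall. At joint value a the lid's inner face runs from here along (-cos a, 0, sin a) in the case's frame
- by_wax_tin: bystander: round yellow metal tin, 62 mm across, 25 mm high; origin at its underside
- by_loupe: bystander: small black loupe, 34 mm across, 27 mm high; origin at its underside
- by_jar_nails: bystander: glass jar with pale lid, 60 mm across, 64 mm high; origin at its underside
- by_driver_wood: bystander: screwdriver with wooden handle, lying, 200 mm long, 26 mm thick; origin at its underside

How it is judged:
On the way, in this order (a step that is already met when the one before it is completed fails the run):
1. all three walls stand upright while the lid still leans open at the back (value of joint each of wall_left, wall_right, wall_front above 1.4 rad and value of joint lid above 1.6 rad), for 0.2 s.
2. the lid is held in the fingers at 60 degrees from shut (value of joint lid between 0.942 and 1.152 rad and contact force between the fingers and lid above 0.3 N), for 0.2 s.
At the end, for the whole second after the job is handed in: The left, right and front walls each stand within 10 degrees of upright; the lid is at 60 degrees from shut, within 6 degrees, still (under 0.1 rad/s), touched by the gripper's fingers (over 0.3 N) and propped by nothing else (all of step 2 and value of joint each of wall_left, wall_right, wall_front above 1.4 rad and velocity of joint lid between -0.1 and 0.1 rad/s and contact force between lid and by_wax_tin below 0.1 N and contact force between lid and by_loupe below 0.1 N and contact force between lid and by_jar_nails below 0.1 N and contact force between lid and by_driver_wood below 0.1 N); the arm keeps its last pose, push and grip.
It fails at once if the lid drops or is lowered under 35 degrees from shut (value of joint lid below 0.61 rad).
It fails at once if another thing on the counter is shifted by more than 3 cm (distance of any of by_wax_tin, by_loupe, by_jar_nails, by_driver_wood from where it was at the start of the episode above 0.03 m).
It also fails if it takes over 72 s, if anything falls off the work surface, if the arm or the gripper's body presses on something with over 40 N, if the wrist force passes 120 N, or if a joint passes its speed limit or range.

## Working session

There is one attempt and no reset: what is moved stays moved. The work goes in short steps, Python scripts to look and compute and a shell command to move; the robot and the scene stay as the last step left them, time stands still between calls to the robot, and variables do not carry over. Pictures are saved under pics/ and viewed, about 8 in all and at most 12, crops included, and the job is handed in when it is done.

```bash
mkdir -p pics; cat > h.py <<'E'
import numpy as np, cv2
from station import telemetry, grab_frame, arm, regions_of, pinpoint
def K(f): return np.array([[f['fx'],0,f['cx']],[0,f['fy'],f['cy']],[0,0,1.]])
def proj(f,X):
    X=np.atleast_2d(np.asarray(X,float)); R=np.array(f['R']); 
    return cv2.projectPoints(X,cv2.Rodrigues(R)[0],np.array(f['t'],float),K(f),np.array(f['dist_coeffs'],float))[0][:,0]
def ray(f,uv):
    p=cv2.undistortPoints(np.array([[uv]],float),K(f),np.array(f['dist_coeffs'],float))[0,0]
    R=np.array(f['R']); return -R.T@np.array(f['t']), R.T@np.array([p[0],p[1],1.])
def atz(f,uv,z):
    c,d=ray(f,uv); return c+d*(z-c[2])/d[2]
def save(f,n): cv2.imwrite('pics/'+n+'.png',cv2.cvtColor(f['pixels'],cv2.COLOR_RGB2BGR))
E
python3 - <<'E'
from h import *
s=telemetry.get_state(); print(s)
for c in ['side','top']:
    f=grab_frame(c); save(f,c+'0'); print(c,ray(f,(320,240)))
    for n in ['case','wall_left_edge','wall_right_edge','wall_front_edge','lid_bar','lid_hinge','by_wax_tin','by_loupe','by_jar_nails','by_driver_wood']:
        r=pinpoint(c,n)
        for q in r[:2]: print(c,n,np.round(q['location'],1),round(q['p'],2),np.round(atz(f,q['location'],0),3))
E
```

```text
{'t': 0.0, 'q': array([ 1.45712453e+00,  3.59369727e-01,  1.10138131e-02, -3.47124775e-04,
       -1.22409567e+00, -2.88108013e-01]), 'qd': array([-0.0002834 , -0.00131439,  0.00023586, -0.00016148, -0.00060519,
       -0.00061153]), 'joint_efforts': array([ 1.37873467e-04, -5.82716703e+01,  2.93067563e+01,  6.99720472e+00,
        7.19439398e-03, -1.55749526e-04]), 'eef_pos': array([0.26379048, 0.62076397, 0.22561473]), 'ee_rot': array([-3.14143515e+00, -1.67975539e-03, -1.97269449e+00]), 'force': array([-0.24855403, -0.08419008,  0.45191902]), 'moment': array([-0.05370133, -0.03363197,  0.00581647]), 'width': 0.0874065123779968}
side (array([0.54040279, 0.51614095, 0.65091972]), array([ 0.02077579, -0.78619114, -0.61769331]))
side case [348.  241.9] 0.66 [ 0.498 -0.309  0.   ]
side wall_left_edge [354.3 250.1] 0.47 [ 0.484 -0.28   0.   ]
side wall_left_edge [315.8 185.3] 0.47 [ 0.583 -0.553  0.   ]
side wall_right_edge [354.4 203.6] 0.88 [ 0.479 -0.468  0.   ]
side wall_front_edge [388.1 231.1] 0.73 [ 0.402 -0.355  0.   ]
side lid_bar [314.2 179. ] 0.56 [ 0.588 -0.586  0.   ]
side 
[... 253 characters left out ...]
398. ] 0.72 [0.456 0.095 0.   ]
top (array([ 0.51142158, -0.21708143,  1.01094388]), array([ 0.05027563, -0.00455065, -0.9989195 ]))
top case [354.1 274.3] 0.66 [ 0.488 -0.297  0.   ]
top wall_right_edge [405.7 271.4] 0.83 [ 0.496 -0.409  0.   ]
top wall_front_edge [359. 317.] 0.75 [ 0.396 -0.308  0.   ]
top lid_bar [365.4 231.4] 0.56 [ 0.582 -0.321  0.   ]
top lid_hinge [359.1 247.2] 0.91 [ 0.547 -0.308  0.   ]
top by_wax_tin [423.3 192.3] 0.58 [ 0.67  -0.449  0.   ]
top by_loupe [279.3 177.7] 0.58 [ 0.7  -0.13  0.  ]
top by_jar_nails [469.1 232.6] 0.95 [ 0.582 -0.548  0.   ]
top by_jar_nails [407.  274.6] 0.37 [ 0.489 -0.412  0.   ]
top by_driver_wood [175.2 285. ] 0.68 [0.461 0.092 0.   ]
```

```bash
python3 - <<'E'
import cv2
a=cv2.imread('pics/top0.png')[150:370,120:520]; b=cv2.imread('pics/side0.png')[120:450,200:520]
cv2.imwrite('pics/t0c.png',cv2.resize(a,None,fx=2,fy=2,interpolation=cv2.INTER_CUBIC)); cv2.imwrite('pics/s0c.png',cv2.resize(b,None,fx=1.8,fy=1.8,interpolation=cv2.INTER_CUBIC))
E
```

```text
(no output)
```

View pics/t0c.png

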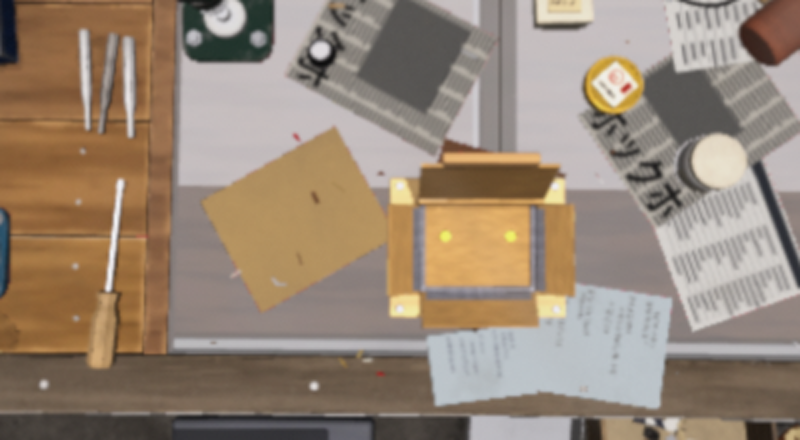

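View pics/s0c.png

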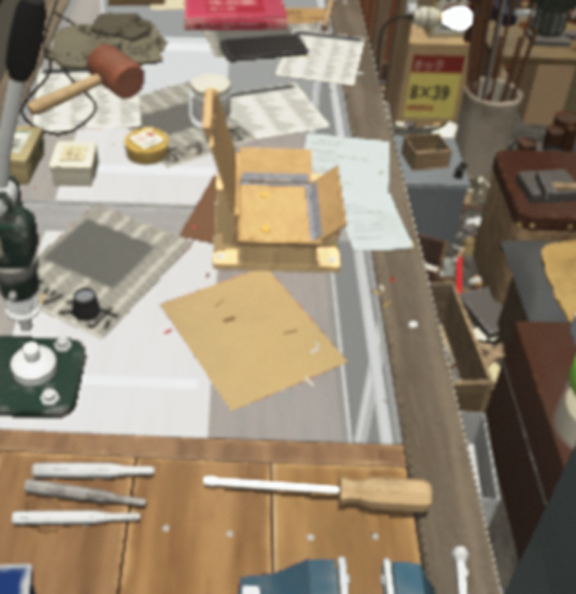

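```bash
cat > fit.py <<'E'
from h import *
from scipy.optimize import least_squares
def R2(a): c,s=np.cos(a),np.sin(a); return np.array([[c,-s,0],[s,c,0],[0,0,1]])
# case frame points; wall outer face at distance 45 from hinge
def pts(p):
    x,y,w,aL,aR,aF,aD=p
    d={'case':[0,0,0],'wall_left_edge':[0,.065+.045*np.cos(aL),.016+.045*np.sin(aL)],
     'wall_right_edge':[0,-.065-.045*np.cos(aR),.016+.045*np.sin(aR)],
     'wall_front_edge':[-.05-.045*np.cos(aF),0,.016+.045*np.sin(aF)],
     'lid_hinge':[.05,0,.061],
     'lid_bar':[.05-.104*np.cos(aD)+.005*np.sin(aD),0,.061+.104*np.sin(aD)+.005*np.cos(aD)]}
    for i,(a,b) in enumerate([(1,1),(1,-1),(-1,1),(-1,-1)]): d['c%d'%i]=[.075*a,.095*b,.012]
    return {k:R2(w)@np.array(v)+[x,y,0] for k,v in d.items()}
def fit(obs,fr,p0=(.49,-.3,0,.85,.85,.85,1.8)):
    def res(p):
        P=pts(p); r=[(proj(fr[c],P[n])[0]-uv) for c,n,uv,_ in obs]
        return np.r_[np.array([a/s for a,(_,_,_,s) in zip(r,obs)]).ravel(),(np.array(p[3:])-p0[3:])/.3]
    s=least_squares(res,p0,loss='soft_l1'); 
    P=pts(s.x)
    for c,n,uv,_ in obs: print(c,n,np.round(uv,1),np.round(proj(fr[c],P[n])[0]-uv,1))
    print('pose',np.round(s.x,4)); return s.x
E
python3 - <<'E'
from fit import *
fr={};obs=[]
for c in ['side','top']:
    fr[c]=grab_frame(c)
    for n in ['case','wall_left_edge','wall_right_edge','wall_front_edge','lid_bar','lid_hinge']:
        for q in pinpoint(c,n)[:1]: obs.append((c,n,np.array(q['location']),1.5/q['p']))
for i,u in enumerate([(315,239),(402.5,239),(315,308.5),(402.5,308.5)]): obs.append(('top','c%d'%i,np.array(u,float),1.5))
for i,u in [(0,(320.6,258.9)),(2,(387.8,258.9))]: obs.append(('side','c%d'%i,np.array(u,float),1.5))
p=fit(obs,fr)
a=fr['top']['pixels'].copy();b=fr['side']['pixels'].copy()
for im,c in ((a,'top'),(b,'side')):
    for n,P in pts(p).items(): cv2.circle(im,tuple(int(v) for v in np.round(proj(fr[c],P)[0])),0,(255,0,0),-1)
v=np.hstack([cv2.resize(a[210:340,295:425],(400,400)),cv2.resize(b[160:290,290:420],(400,400))])
cv2.imwrite('pics/fit.png',v[...,::-1])
E
```

```text
side case [352.1 239.2] [-0.4  3.4]
side wall_left_edge [353.9 254.9] [0.4 0.4]
side wall_right_edge [352.2 202. ] [-0.5 -0.3]
side wall_front_edge [389.  228.1] [ 1.9 -0. ]
side lid_bar [317.  178.8] [-0.6  2.5]
side lid_hinge [329.3 222.9] [ 1.3 -2.5]
top case [354.5 275.4] [ 4.1 -1.7]
top wall_left_edge [312.3 274.8] [ 0.6 -0.6]
top wall_right_edge [406.9 275. ] [-0.1 -0.7]
top wall_front_edge [361.  317.9] [-0.2 -2.5]
top lid_bar [365.5 230.1] [0.4 1. ]
top c0 [315. 239.] [0.1 0.2]
top c1 [402.5 239. ] [0.2 0.1]
top c2 [315.  308.5] [0.1 0.5]
top c3 [402.5 308.5] [1.2 0.5]
side c0 [320.6 258.9] [-2.8  6.2]
side c2 [387.8 258.9] [1.  8.1]
pose [ 0.4894 -0.3067  0.0103  0.7061  0.8196  0.6764  1.837 ]
```

View pics/fit.png

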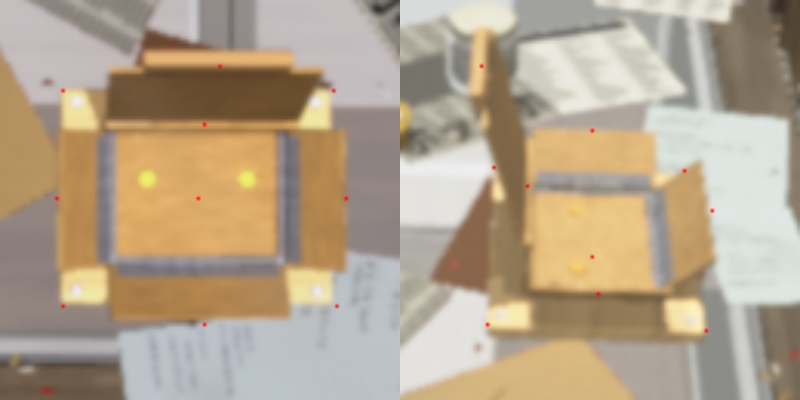

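The top view shows the case axis-aligned. Its plywood corners are near (315,239) and (402,308), the lid is at the back (image top), and the tin and jar sit clear to the right and back. The side view agrees with the fit: the red model points land on the wall edges, bar and corners.

I'll approach the left wall with the fingers shut and tool x along y.

```bash
python3 -m inch '0 1.3 -5 0 0 0 -9.8; 0 2.6 -10 0 0 0 -19.6; 0 4 -15 0 0 0 -29.4; 0 5.3 -20 0 0 0 -39.1; 0 6.6 -25 0 0 0 -48.9; 0 7.9 -30 0 0 0 -58.7; 0 9.2 -35 0 0 0 -68.5; 0 10.6 -40 0 0 0 -78.2; 0 11.9 -45 0 0 0 -88; 0 13.2 -50 0 0 0 -97.8; 0 14.5 -54 0 0 0 -107.6; 0 15.8 -58 0 0 0 -117.3' 10
```

```text
t: 3.3
eef_pos: [0.4223, 0.0398, 0.227]
ee_rot: [3.14, 0.0, 2.258]
force: [0.8, -0.0, 0.8]
width: 0.0003
```

```bash
python3 -m inch '0 1.3 -5 0 0 0 -9.7; 0 2.6 -10 0 0 0 -19.4; 0 4 -15.5 0 0 0 -29; 0 5.3 -20 0 0 0 -38.8; 0 5.3 -20 0 0 0 -38.8;0 5.3 -20 -5 0 0 -38.8; 0 5.3 -20 -9 0 0 -38.8;0 5.3 -20 -9 0 0 -38.8'; python3 - <<'E'
from h import *
f=grab_frame('wrist'); save(f,'w1'); s=telemetry.get_state(); print(s['q'])
g=grab_frame('side'); save(g,'s1')
e=s['eef_pos']; print(e,proj(g,e))
a=cv2.resize(g['pixels'][140:340,240:440],(400,400)); b=cv2.resize(f['pixels'],(400,300)); b=np.vstack([b,np.zeros((100,400,3),np.uint8)])
cv2.imwrite('pics/v1.png',np.hstack([a,b])[...,::-1])
E
```

```text
t: 4.3
eef_pos: [0.4731, -0.1597, 0.1349]
ee_rot: [-3.137, 0.0, 1.582]
force: [0.6, -0.1, 1.1]
width: 0.0005
[ 6.86181014e-02  1.53799884e-01 -4.90119148e-01  7.39951619e-04
 -9.27612728e-01 -1.62852378e+00]
[ 0.47480963 -0.15984497  0.13705647] [[365.10611321 234.1596018 ]]
```

View pics/v1.png

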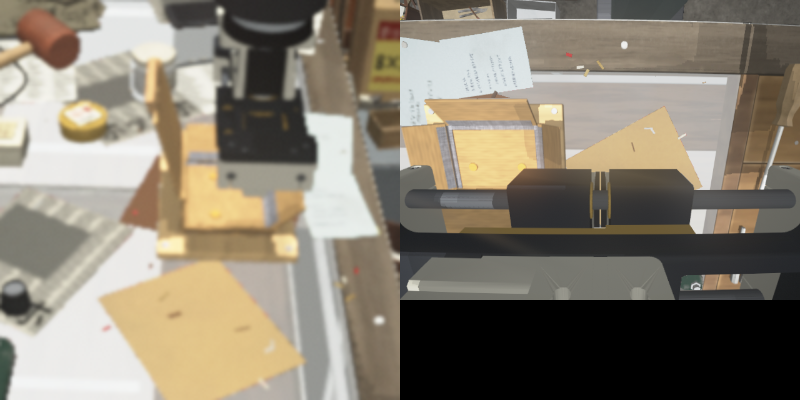

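```bash
python3 -m inch '0 0 0 -5 0 0 0; 0 0 0 -10.5 0 0 0; 0 0 0 -10.5 0 0 0; 0 0 -1.3 -10.5 0 0 0; 0 0 -2.6 -10.5 0 0 0; 0 0 -2.6 -10.5 0 0 0; 0 0 -2.95 -10.2 0 0 0; 0 0 -3.3 -9.9 0 0 0;0 0 -3.65 -9.7 0 0 0; 0 0 -4.05 -9.4 0 0 0;0 0 -4.05 -9.4 0 0 0'
```

```text
t: 5.78
eef_pos: [0.4761, -0.2007, 0.0445]
ee_rot: [3.139, 0.001, 1.582]
force: [-1.1, 0.3, -0.6]
width: 0.0006
```

```bash
python3 -m inch '0 0 -.4 .15 0 0 0; 0 0 -.85 .3 0 0 0; 0 0 -1.3 .35 0 0 0; 0 0 -1.7 .4 0 0 0; 0 0 -2 .4 0 0 0; 0 0 -2.2 .4 0 0 0; 0 0 -2.2 .4 0 0 0'; python3 - <<'E'
from h import *
for c in ['top','side']:
    f=grab_frame(c); save(f,c+'2')
    print(c,[(q['location'],q['p']) for q in pinpoint(c,'wall_left_edge')[:2]])
print(telemetry.get_state()['force'])
a=cv2.imread('pics/top2.png')[210:340,295:425];b=cv2.imread('pics/side2.png')[160:290,290:420]
cv2.imwrite('pics/v2.png',np.hstack([cv2.resize(a,(400,400)),cv2.resize(b,(400,400))]))
E
```

```text
t: 6.65
eef_pos: [0.476, -0.2229, 0.0484]
ee_rot: [3.14, 0.001, 1.582]
force: [1.1, 0.2, 0.6]
width: 0.0003
top []
side [([353.5, 240.2], 0.65)]
[ 0.67287649  0.01647828 -0.30200316]
```

View pics/v2.png

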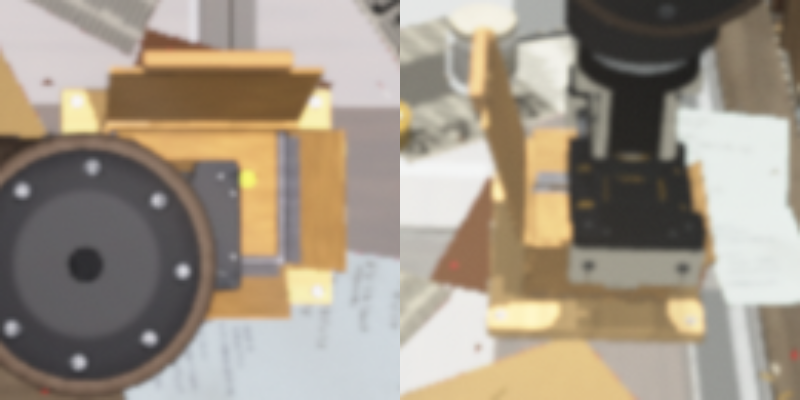

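```bash
python3 -m inch '0 0 -.2 0 0 0 0; 0 0 -.4 0 0 0 0; 0 0 -.4 0 0 0 0';python3 -m inch '0 0 -.2 0 0 0 0;  0 0 -.2 0 0 0 0'; python3 -m inch '0 0 -.2 0 0 0 0;  0 0 -.2 0 0 0 0';
```

```text
t: 7.22
eef_pos: [0.476, -0.2247, 0.0485]
ee_rot: [3.139, -0.002, 1.582]
force: [-1.0, 16.5, 5.6]
width: 0.0005
t: 7.48
eef_pos: [0.476, -0.2247, 0.0485]
ee_rot: [3.139, -0.004, 1.581]
force: [-2.0, 15.9, 6.4]
width: 0.0006
t: 7.72
eef_pos: [0.476, -0.2246, 0.0485]
ee_rot: [3.139, -0.006, 1.581]
force: [-1.8, 15.7, 6.6]
width: 0.0008
```

```bash
python3 -m inch '0 0 3 0 0 0 0; 0 0 3.5 0 0 0 0; 0 0 3.5 5.2 0 0 0; 0 -4 1 5.2 0 0 0; 0 -8 -4 5.2 0 0 0; 0 -11 -8.2 5.2 0 0 0; 0 -11 -8.2 5.2 0 0 0; 0 -11 -8.2 0 0 0 0; 0 -11 -8.2 -1.8 0 0 0;0 -11 -8.2 -1.8 0 0 0'
```

```text
t: 8.98
eef_pos: [0.3654, -0.3062, 0.0293]
ee_rot: [-3.141, -0.007, 1.581]
force: [-0.3, 0.1, -0.0]
width: 0.0005
```

```bash
python3 -m inch '0 1.5 0 0 0 0 0; 0 2.9 .1 0.1 0 0 0; 0 3.3 0 .5 0 0 0; 0 3.65 0 .9 0 0 0; 0 4 0 1.2 0 0 0; 0 4.4 0 1.4 0 0 0; 0 4.8 0 1.6 0 0 0; 0 5.25 0 1.7 0 0 0; 0 5.7 0 1.8 0 0 0; 0 6.15 0 1.85 0 0 0; 0 6.45 0 1.85 0 0 0; 0 6.45 0 1.85 0 0 0'; python3 -m inch '0 .2 0 0 0 0 0; 0 .4 0 0 0 0 0; 0 .4 0 0 0 0 0'
```

```text
t: 10.48
eef_pos: [0.4298, -0.3062, 0.0476]
ee_rot: [-3.141, -0.007, 1.581]
force: [-0.8, -0.3, 0.5]
width: 0.0003
t: 10.85
eef_pos: [0.4301, -0.3059, 0.0472]
ee_rot: [-3.135, -0.009, 1.581]
force: [-11.8, -1.7, 7.5]
width: 0.0001
```

```bash
python3 -m inch '0 -3 0 0 0 0 0; 0 -3.5 0 0 0 0 0; 0 -3.5 0 5.3 0 0 0; 0 -2 -5 5.3 0 0 0; 0 0 -10 5.3 0 0 0; 0 3 -14.7 5.3 0 0 0; 0 4.5 -14.7 5.3 0 0 0; 0 4.5 -14.7 5.3 0 0 0; 0 4.5 -14.7 2 0 0 0; 0 4.5 -14.7 -1.2 0 0 0;0 4.5 -14.7 -1.2 0 0 0'
```

```text
t: 12.22
eef_pos: [0.4733, -0.451, 0.0332]
ee_rot: [-3.131, -0.011, 1.581]
force: [-0.8, -1.3, -0.2]
width: 0.0002
```

```bash
python3 -m inch '0 0 1.5 .1 0 0 0; 0 0 2.6 .2 0 0 0; 0 0 2.95 .3 0 0 0; 0 0 3.3 .5 0 0 0; 0 0 3.6 .75 0 0 0; 0 0 4 .95 0 0 0; 0 0 4.4 1.15 0 0 0; 0 0 4.8 1.3 0 0 0; 0 0 5.25 1.4 0 0 0; 0 0 5.6 1.45 0 0 0; 0 0 5.9 1.5 0 0 0; 0 0 5.9 1.5 0 0 0'; python3 -m inch '0 0 .3 0 0 0 0; 0 0 .4 0 0 0 0; 0 0 .4 0 0 0 0'
```

```text
t: 13.72
eef_pos: [0.4731, -0.3916, 0.0481]
ee_rot: [-3.13, -0.012, 1.581]
force: [0.1, -0.0, 0.3]
width: 0.0004
t: 14.1
eef_pos: [0.4731, -0.3875, 0.0481]
ee_rot: [-3.13, -0.012, 1.581]
force: [-0.3, -1.4, 0.5]
width: 0.0005
```

```bash
python3 -m inch '0 0 .2 0 0 0 0; 0 0 .3 0 0 0 0; 0 0 .3 0 0 0 0';  python3 -m inch '0 0 .3 0 0 0 0; 0 0 .3 0 0 0 0'
```

```text
t: 14.48
eef_pos: [0.4732, -0.3858, 0.0481]
ee_rot: [-3.131, -0.01, 1.581]
force: [0.1, -8.7, -2.5]
width: 0.0002
t: 14.72
eef_pos: [0.4732, -0.3855, 0.0482]
ee_rot: [-3.131, -0.007, 1.582]
force: [-1.8, -15.6, -6.7]
width: 0.0003
```

```bash
python3 -m inch '0 0 -2 0 0 0 0; 0 0 -3.5 0 0 0 0; 0 0 -3.5 5 0 0 0; 0 0 -3.5 11 0 0 0; 0 -2 -3 17 0 0 0; 0 -2 -2 22 0 0 0; 0 -2 0 24 0 0 9; 0 -3 0 24 0 0 18; 0 -4 0 24 0 0 27; .5 -5 0 24 0 0 36; .5 -6 0 24 0 0 45; .5 -6 0 24 0 0 45'; python3 - <<'E'
from fit import *
print(telemetry.get_state()['q'])
fr={};obs=[];ims=[]
for c in ['side','top']:
    fr[c]=grab_frame(c); save(fr[c],c+'3')
    for n in ['wall_left_edge','wall_right_edge','wall_front_edge','lid_bar','lid_hinge']:
        for q in pinpoint(c,n)[:1]: obs.append((c,n,np.array(q['location']),1.5/q['p']))
P=pts([.4894,-.3052,.01,1.571,1.571,1.571,1.84])
for c,n,uv,_ in obs: print(c,n,np.round(uv,1),np.round(uv-proj(fr[c],P[n])[0],1))
a=cv2.imread('pics/top3.png')[210:340,295:425];b=cv2.imread('pics/side3.png')[160:290,290:420]
cv2.imwrite('pics/v3.png',np.hstack([cv2.resize(a,(400,400)),cv2.resize(b,(400,400))]))
E
```

```text
t: 16.23
eef_pos: [0.4128, -0.3858, 0.2886]
ee_rot: [-3.132, -0.007, 2.365]
force: [0.3, 0.6, 0.1]
width: 0.0252
[-0.40025147  0.14753843 -0.13359601  0.00720137 -1.29946692 -0.37794767]
side wall_left_edge [354.7 239.6] [0.5 0.1]
side wall_right_edge [354.9 207.2] [2.5 2.2]
side wall_front_edge [351.  243.1] [-24.9  21.2]
side lid_bar [316.1 180.5] [-0.2 -1.2]
side lid_hinge [331.3 225.4] [0.7 4.6]
top wall_left_edge [466.1 232. ] [137.3 -42.4]
top wall_right_edge [362.3 248. ] [-29.9 -26.4]
top lid_bar [365.6 230.6] [ 0.5 -0.3]
top lid_hinge [359.4 246. ] [-0.9 -4. ]
```

View pics/v3.png

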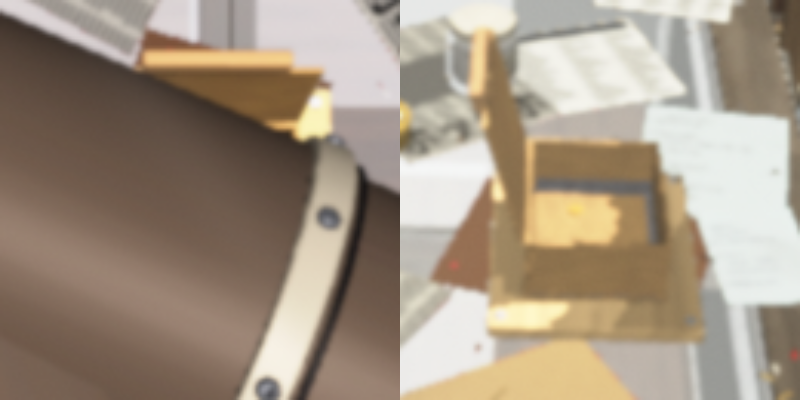

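All three walls stand upright: the side view shows the left wall around (595,270) and the front wall around (665,190), and the lid still leans back. Next I'll stage over the bar.

```bash
python3 -m inch '.5 3 1.5 0 0 0 9; .5 6 3 0 0 0 18; .5 9 4.5 0 0 0 27; .5 12 6 0 0 0 36; .5 15 7 0 0 0 45.1; .5 18 8.2 0 0 0 45.1; .5 18 8.2 0 0 0 45.1'; python3 -m inch '.5 0 0 -2 0 8 0; .5 0 0 -4 0 15.4 0; .5 0 0 -5 0 15.4 0; .5 0 0 -5 0 15.4 0'; python3 - <<'E'
from h import *
from scipy.spatial.transform import Rotation as Ro
s=telemetry.get_state(); print(s['q'],s['width']); R=Ro.from_euler('xyz',s['ee_rot']).as_matrix(); print(R.round(3))
for d in [.09,0]: print(d,np.round(100*(np.array([.5695,-.304,.1435])+d*np.array([.266,0,.964])-s['eef_pos']),2))
f=grab_frame('wrist'); save(f,'w3')
print([(q['location'],round(q['p'],2)) for q in pinpoint('wrist','lid_bar')[:2]],proj(f,[.572,-.304,.160]))
E
```

```text
t: 17.7
eef_pos: [0.5948, -0.3024, 0.287]
ee_rot: [-3.131, -0.008, -3.128]
force: [-0.8, 0.5, 0.2]
width: 0.044
t: 18.2
eef_pos: [0.5943, -0.3026, 0.2362]
ee_rot: [-3.135, -0.277, -3.127]
force: [-0.1, -0.4, 0.4]
width: 0.0438
[-0.14957119  0.50013401  0.20181079  0.05070316 -1.54533837  0.1563266 ] 0.04381551965746813
[[-0.962 -0.016 -0.274]
 [-0.014  1.    -0.01 ]
 [ 0.274 -0.006 -0.962]]
0.09 [-0.08 -0.14 -0.59]
0 [-2.48 -0.14 -9.27]
[([316.9, 246.1], 0.96)] [[320.75345181 247.01810931]]
```

View pics/w3.png

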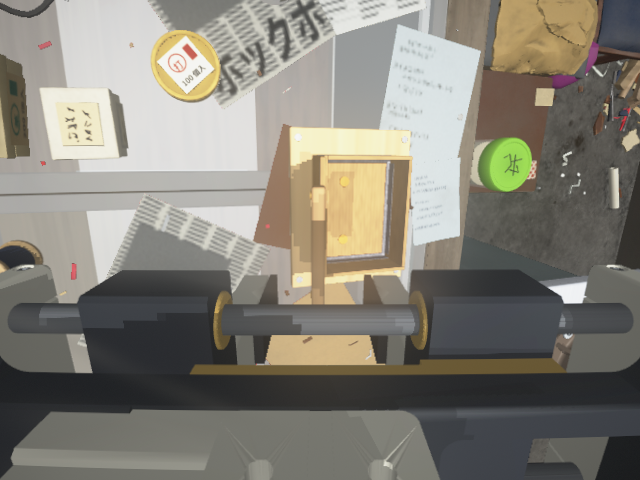

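```bash
python3 -m inch '.5 -.9 -.15 -3 0 0 0; .5 -1.7 -.15 -6 0 0 0; .5 -2.2 -.15 -8 0 0 0; .5 -2.5 -.15 -9.3 0 0 0; .5 -2.5 -.15 -9.3 0 0 0' 12; python3 -m inch '.1 0 0 0 0 0 0; 0 0 0 0 0 0 0; 0 0 0 0 0 0 0; 0 0 0 0 0 0 0; 0 0 0 0 0 0 0; 0 0 0 0 0 0 0' 12
```

```text
t: 18.92
eef_pos: [0.5693, -0.3047, 0.1467]
ee_rot: [-3.134, -0.273, -3.128]
force: [0.5, 0.3, 0.3]
width: 0.0436
t: 19.68
eef_pos: [0.5696, -0.3047, 0.1468]
ee_rot: [-3.134, -0.272, -3.128]
force: [1.0, 0.5, 1.4]
width: 0.0097
```

```bash
python3 - <<'E'
import numpy as np
H=np.array([.5393,.061]);r=np.array([.5696,.1468])-H
for k in range(1,17):
    p=np.radians(2.85*k);c,s=np.cos(p),np.sin(p)
    q=np.array([c*r[0]-s*r[1],s*r[0]+c*r[1]]); print(k,round(2.85*k,2),np.round(100*(q-r),2))
E
```

```text
1 2.85 [-0.43  0.14]
2 5.7 [-0.87  0.26]
3 8.55 [-1.31  0.36]
4 11.4 [-1.76  0.43]
5 14.25 [-2.21  0.48]
6 17.1 [-2.66  0.51]
7 19.95 [-3.11  0.52]
8 22.8 [-3.56  0.5 ]
9 25.65 [-4.01  0.47]
10 28.5 [-4.46  0.41]
11 31.35 [-4.91  0.32]
12 34.2 [-5.35  0.22]
13 37.05 [-5.78  0.09]
14 39.9 [-6.21 -0.05]
15 42.75 [-6.63 -0.22]
16 45.6 [-7.04 -0.41]
```

```bash
python3 -m inch '0 -.43 0 .14 0 -2.85 0; 0 -.87 0 .26 0 -5.7 0; 0 -1.31 0 .36 0 -8.55 0; 0 -1.76 0 .43 0 -11.4 0; 0 -2.21 0 .48 0 -14.25 0; 0 -2.66 0 .51 0 -17.1 0; 0 -2.66 0 .51 0 -17.1 0'
```

```text
t: 20.55
eef_pos: [0.5415, -0.3048, 0.1513]
ee_rot: [-3.13, 0.026, -3.13]
force: [2.7, -3.4, -7.8]
width: 0.01
```

```bash
python3 -m inch '0 -.4 0 -.1 0 -2.85 0; 0 -.8 0 -.1 0 -5.7 0; 0 -1.25 0 -.14 0 -8.55 0; 0 -1.7 0 -.2 0 -11.4 0; 0 -2.15 0 -.29 0 -14.25 0; 0 -2.59 0 -.39 0 -17.1 0; 0 -2.59 0 -.39 0 -17.1 0'
```

```text
t: 21.42
eef_pos: [0.5153, -0.3051, 0.1475]
ee_rot: [-3.127, 0.325, -3.13]
force: [2.8, -1.7, -2.7]
width: 0.0097
```

```bash
python3 -m inch '0 -.43 0 -.13 0 -2.85 0; 0 -.86 0 -.27 0 -5.7 0; 0 -1.28 0 -.44 0 -8.55 0; 0 -1.69 0 -.63 0 -11.4 0; 0 -1.69 0 -.63 0 -11.4 0; 0 -1.69 0 -.63 0 -11.4 0; 0 -1.69 0 -.63 0 -11.4 0'; python3 - <<'E'
from fit import *
fr={c:grab_frame(c) for c in ['side','top']}
s=telemetry.get_state(); e=s['eef_pos'];print(e,s['ee_rot'],s['qd'].round(3),s['force'].round(1))
for c in fr:
    for q in pinpoint(c,'lid_bar')[:1]:
        print(c,np.round(q['location'],1),round(q['p'],2),[(a,proj(fr[c],pts([.4894,-.3052,.01,1.57,1.57,1.57,a])['lid_bar'])[0].round(1)) for a in (.95,1.047,1.15)])
b=fr['side']['pixels'][160:290,290:420];a=fr['top']['pixels'][210:340,295:425]
cv2.imwrite('pics/v4.png',np.hstack([cv2.resize(a,(400,400)),cv2.resize(b,(400,400))])[...,::-1])
E
```

```text
t: 22.3
eef_pos: [0.499, -0.3051, 0.141]
ee_rot: [-3.124, 0.523, -3.128]
force: [3.6, -3.5, -7.0]
width: 0.0098
[ 0.49903103 -0.30514759  0.14097653] [-3.12426416  0.52267424 -3.12821596] [-0.001  0.001  0.001  0.002  0.001  0.   ] [ 4.9 -3.5 -6.9]
side [354.8 182.3] 0.55 [(0.95, array([358.7, 187.5])), (1.047, array([354.6, 185.3])), (1.15, array([350.1, 183.4]))]
```

View pics/v4.png

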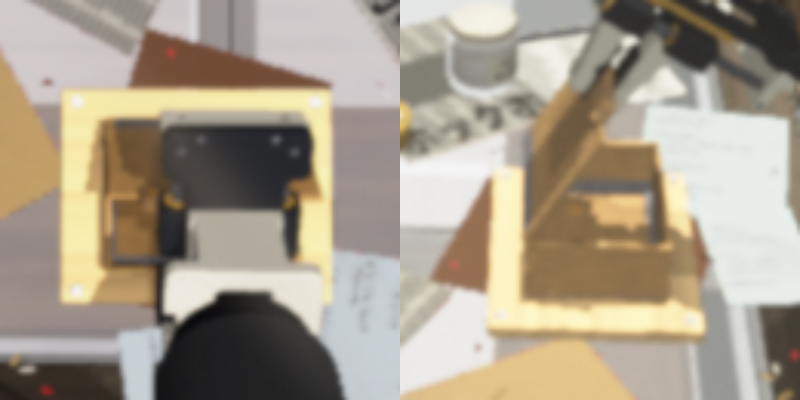

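```bash
python3 -m inch '0 0 0 0 0 0 0; 0 0 0 0 0 0 0; 0 0 0 0 0 0 0'; python3 -c "
from station import arm; print(arm.job_done())"
```

```text
t: 22.88
eef_pos: [0.4992, -0.3052, 0.141]
ee_rot: [-3.124, 0.523, -3.128]
force: [2.0, -2.7, -2.3]
width: 0.0096
the job is handed in; nothing more can be done
None
```

I folded the left, front and right walls up to their stops, in that order. I then gripped the lid's bar at 12 N, tipped the lid forward, and handed the job in at about 23 s while still holding it. No verdict is reported, so what follows rests on my own checks.

- **Walls:** each push ended against a firm stop, at about 12–16 N. The side view before and after moving the lid shows all three standing. The network's points agreed for the left and right walls. Its front-wall point in the side view was clearly a wrong match, so I checked that wall by eye and by the stop position.
- **Lid:** the gripper's tilt puts it at 1.048 rad, about 60 degrees. The bar's column in the side image matches 60 degrees too; its row was about 3 pixels off. The top camera could not see the bar at the end. The arm was still, and the fingers were 9.6 mm apart on the 10 mm bar.
- **Wrist force:** it reached about 8 N while I turned the lid, so my hinge position was about a millimetre off. It was under 5 N at the end.
- **Other things on the counter:** the arm's path stayed clear of them all. I did not measure their positions again at the end.

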